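# Draw the red stop lever home over the chest's front board

## Robot

A 7-joint arm with a two-finger parallel gripper is mounted at the origin on the work surface. World frame = base frame: x ahead of the robot, y to its left, z up, the work surface at z = 0. Lengths are in m, angles in degrees, forces in N, time in s.
With the tool pointing down it reaches from about 0.4 to 0.925 m from the base axis. Payload 5.6 kg.
Tool frame: the origin (TCP) lies between the finger pads; the fingertips stand robot.finger_overhang ahead of it and the grasp point (between the pads) lies 5 mm behind it (robot.finger_overhang is the distance from the TCP to the fingertips, in m); z points along the fingers, y is the direction in which the jaws open and shut (so a half turn about z gives the same grasp; the last joint's range is limited). The gripper opens to 85 mm and grips with 20 to 120 N. Pads are 22 mm wide; open, the fingers measure 114 mm over their backs; the gripper's body (76 mm by 85 mm) begins 54 mm behind the grasp point. The pads swing forward as they close: fully open they stand 13 mm farther back than shut.
Start: joints at [-79.355, 26.786, -0.665, 91.828, 0.344, 61.387, -3.226], TCP at [0.147, 0.633, 0.245] pointing down, gripper open.
Joint ranges: [-144.91, 144.91], [-17.63, 115.5], [-89.93, 88.59], [15.96, 139.68], [-74.01, 254.01], [8.47, 105.57], [-167.45, 167.45]. Speed limits (degrees/s): [147.25, 147.25, 180, 180, 180, 180, 180].

## Interface

Orientations are given as a 3x3 rotation matrix whose columns are the frame's x, y, z axes.
In Python, from plant import robot, vision gives the robot as it stands. The module is installed in compiled form; this text tells all that it offers.
- The arm moves only by the tool step_arm, never from a script. Its argument "series" is a list of rows, each an object with "claw": the opening, from 0 (shut) to 1 (fully open); "slide": the shift along the tool's x, y, z in cm, a list of three; "dr": the turn, a rotation vector about the tool's x, y, z in degrees, a list of three. In form: [{"claw": claw, "slide": [tx, ty, tz], "dr": [ax, ay, az]}, ...]. A call has 1 to 20 rows; each row shifts and turns the commanded pose from where the row before left it, along the tool's axes as they then stand; what a row does not reach is not made up. A row lasts 1/8 s, in which the tool goes at most 62.5 mm and 10.7 degrees, less where a joint would pass 70% of its speed; a pose out of reach is approached as far as the arm can. A call with a gripper value outside its range is refused whole. The fingers move at their own pace and stop on an object; the grip force is fixed at half the most. Time passes only in rows, so rows that do not move let the fingers close. It gives the time, the measured TCP pose, the force and the opening at its end, in the units of the state.
- robot.sense(): the state, without advancing time (a new reading comes with each control period).
- vision.camera(name): name is "scene" or "top"; returns the picture (384x512x3 uint8, red, green, blue); there is no depth.
- vision.camera_info(name): a dict with "vfov" (degrees; the focal length in pixels is half the picture's height over the tangent of half this angle, whatever the lens; pixels are square), "cx", "cy" (the principal point, pixels), "world_from_camera" (4x4, takes a point from camera to world coordinates). Camera axes: x right, y down, z forward; pixel columns grow to the right and rows downward; lengths in m; the calibration is good to about 2 mm. A picture is of the moment at which its call begins. camera_info takes no time and is no camera call.
- robot.hand_in(): hands the job in, once; it reports no verdict.
Trained networks look in the newest picture that a camera, given by its name, has taken for a name from the list of things; names that differ only in an ending like _2 or _b are one class to them, and where a whole thing is asked for, a point or a joint stands for the part that bears it (a point fixed in the world has none). Each returns a list of dicts, best first, with "score" (0 to 1); they miss things now and then, are a little off and sometimes report something else, mostly with a low value. They report only what shows in the picture. A call takes as long as a camera call.
- vision.silhouettes(label, camera): "pixels" (384x512 bool, what is visible of it) and "extent" ([centre column, centre row, width, height] in pixels, round what is visible of it).
The state is a dict: "time_s": time; "q": joint angles; "joint_vel": joint speeds; "effort": joint torques, N m; "position": TCP position; "eef_rot": TCP orientation; "contact_force": force on the tool from outside, world axes, zero at the start; "moment": the same for the moment, N m; "opening": opening from 0.0 (shut) to 1.0 (fully open).
Only numpy, scipy, OpenCV 4.12 (cv2) and the standard library are available. Lean on these libraries where they do the work, as an engineer would, in place of code of your own. Each camera call takes 0.05 s, during which the arm holds its last target. There are 200 camera calls.

## Task

Pick the cranked steel rod out of its cradle, reach over the front board of the wind chest with it, hook it behind the lever with the red top and draw that lever fully home towards the front board; then keep pulling firmly with the rod, at about 10 N, for a second so the lever seats, never pulling harder than 20 N. Then lay the rod back in its cradle, hook down as it was, and let go. Move the lever with the rod only, and leave the ivory and green levers, the glue jar and the clamp block where they are.

Things in the scene. Friction and masses are not known exactly. Their poses are not given: they have to be found in the camera images.
- hook_rod: loose cranked rod, 0.12 to 0.23 kg. Origin: centre of its dark wooden handle, 130 long (x) x 22 wide x 24 high mm, the part to grip. From its front end (+x) an 8 mm rod goes to x = 75, up to z = 50, then level to x = 222 mm, with a hook leg at its far end: 8 mm thick, straight down to z = -35, clamped anywhere from x = 190 to 210 (not measured). All at y = 0. Balances 32 mm ahead of the origin.
- rod_elbow (a point): upper rear bend of the rod, at (75, 0, 50) mm of hook_rod. The leg hangs on a small brass sleeve (18 x 14 x 16 mm) 115 to 135 mm ahead of this point.
- cradle: fixed plywood rest, base 170 x 90 x 14 mm; origin under its centre, x along the lying handle towards the hook. Two forks 12 mm thick at x = -48 and 48, 50 mm wide, tops 84 mm high, with open notches 26 mm wide (flared above), floors 58 mm above the bench. The resting rod's origin is 70 mm over the cradle's (up to 4 mm off along x), same axes; grip the handle between the forks.
- chest: fixed wooden wind chest 260 (x) x 380 (y) mm; origin under its centre on the bench, x points away from the robot. Front board (the barrier): x = -130 to -110, 125 mm high. Back board x = 110 to 130, 75 high; side boards 20 thick, 90 high. Inner floor 45 mm high; on it three levers in a row along y at -70, 0, 70 mm; which colour stands where varies.
- track_red: brass base plate of the red lever, fixed on the chest floor, 66 (x) x 36 (y) x 6 mm, axes as the chest's; origin on its underside at chest x = -57 mm, where the lever stands at the far end of its travel.
- tab_red: lever to draw: upright tab 16 (x) x 26 (y) x 50 mm, wood with a red top; origin under its foot, 51 mm above the bench. Slides only along track_red's x, from x = 0 (far end) to -30 mm (home, a stiff stop) in its frame; starts at 0 to -6. Dry friction about 4 N, no spring, stays where left. The rod bears on its back face, 8 mm beyond the origin (+x), 51 to 101 mm above the bench.
- tab_ivory: neighbour lever with an ivory-white top, same shape and slide as the red one; leave alone
- tab_green: neighbour lever with a green top, same shape and slide; leave alone
- glue_jar: loose amber jar with a white cap, 60 mm across, 90 mm high, origin under its centre; leave alone
- clamp_block: loose wooden clamp block 90 x 45 x 33 mm, origin under its centre; leave alone

How it is judged:
By the outcome, as a careful person would: the job done as asked, in the order asked, and still so for the second after the job is handed in, with the robot touching nothing.
It also fails if it takes over 54 s, if anything falls off the work surface, if the arm or the gripper's body presses on something with over 40 N, if the wrist force passes 120 N, or if a joint passes its speed limit or range.

## Working session

There is one attempt and no reset: what is moved stays moved. The work goes in short steps, Python scripts to look and compute and a tool call to move; the robot and the scene stay as the last step left them, time stands still between calls to the robot, and variables do not carry over. Pictures are saved under pics/ and viewed, about 8 in all and at most 12, crops included, and the job is handed in when it is done.

Besides the shell and the picture viewer there is one more tool, called after "Request:" by a JSON object that holds its "method" and its "body", one argument or row to a line. step_arm: Moves the arm, as the interface text tells. Its arguments: {"type":"object","properties":{"series":{"type":"array"}},"required":["series"]}

```bash
mkdir -p pics
cat > h.py <<'E'
import numpy as np, cv2
from plant import robot, vision
def cam(n):
    i=vision.camera_info(n); f=192/np.tan(np.radians(i['vfov'])/2); return f,i['cx'],i['cy'],np.array(i['world_from_camera'])
def ray(n,u,v):
    f,cx,cy,T=cam(n); d=T[:3,:3]@np.array([(u-cx)/f,(v-cy)/f,1]); return T[:3,3],d
def at_z(n,u,v,z):
    o,d=ray(n,u,v); return o+d*(z-o[2])/d[2]
def proj(n,P):
    f,cx,cy,T=cam(n); P=np.atleast_2d(P); c=(P-T[:3,3])@T[:3,:3]; return np.c_[cx+f*c[:,0]/c[:,2],cy+f*c[:,1]/c[:,2]]
def tri(u1,u2):
    (o1,d1),(o2,d2)=ray('scene',*u1),ray('top',*u2)
    A=np.c_[d1,-d2]; s=np.linalg.lstsq(A,o2-o1,rcond=None)[0]; a,b=o1+s[0]*d1,o2+s[1]*d2
    return (a+b)/2,np.linalg.norm(a-b)
E
python3 - <<'E'
from h import *
np.set_printoptions(precision=4,suppress=True)
s=robot.sense(); print({k:s[k] for k in('time_s','position','eef_rot','contact_force','opening')},robot.finger_overhang)
for c in('scene','top'):
    im=vision.camera(c); cv2.imwrite(f'pics/{c}0.png',cv2.resize(im[:,:,::-1],(768,576),interpolation=cv2.INTER_CUBIC)); np.save(f'{c}0.npy',im)
    print(c,cam(c))
    for n in('hook_rod','cradle','chest','track_red','tab_red','tab_ivory','tab_green','rod_elbow','glue_jar','clamp_block'):
        for r in vision.silhouettes(n,c)[:1]:
            np.save(f'm_{c}_{n}.npy',r['pixels']); print(n,round(r['score'],2),np.round(r['extent'],1))
E
```

```text
{'time_s': 0.0, 'position': array([0.1474, 0.6325, 0.2443]), 'eef_rot': array([[-0.9739,  0.2269, -0.0003],
       [ 0.2269,  0.9739, -0.0018],
       [-0.0001, -0.0018, -1.    ]]), 'contact_force': array([1.0047, 0.76  , 0.177 ]), 'opening': 1.0006359086892265} 0.014
scene (np.float64(414.2458395044733), 245.487238467366, 193.03703489163811, array([[ 0.0054,  0.6371, -0.7707,  1.5174],
       [ 0.9998, -0.0196, -0.0092, -0.0057],
       [-0.021 , -0.7705, -0.6371,  0.9118],
       [ 0.    ,  0.    ,  0.    ,  1.    ]]))
hook_rod 0.71 [131.6 201.8  85.   46.9]
cradle 0.65 [160.1 201.5  60.9  51.4]
chest 0.57 [257.9 241.8 146.3 102.2]
track_red 0.64 [231.3 225.6  14.3  25.2]
tab_red 0.36 [260.2 242.4 146.4 101.9]
tab_green 0.59 [277.4 224.6   8.9  11.9]
rod_elbow 0.76 [130.4 192.4  83.4  30.5]
glue_jar 0.74 [371.4 200.4  17.4  30.8]
clamp_block 0.91 [336.2 186.4  16.7  24.6]
top (np.float64(442.6774367412084), 262.38290579861035, 185.24829697087497, array([[ 0.0021, -0.9829,  0.1843,  0.3507],
       [-0.9996, -0.0074, -0.0284,  0.0007],
       [ 0.0293, -0.1841, -0.9825,  1.2745],
       [ 0.    ,  0.    ,  0.    ,  1.    ]]))
hook_rod 0.67 [387.9 213.3  86.8  73.2]
cradle 0.68 [360.5 232.8  66.7  60.3]
chest 0.79 [248.9 147.1 140.8  91.5]
track_red 0.73 [275.6 168.1  14.   20.9]
rod_elbow 0.65 [388.4 211.8  85.6  70.5]
glue_jar 0.77 [111.5 214.1  29.6  21.3]
clamp_block 0.7 [145.6 252.8  22.   33.6]
```

View pics/scene0.png

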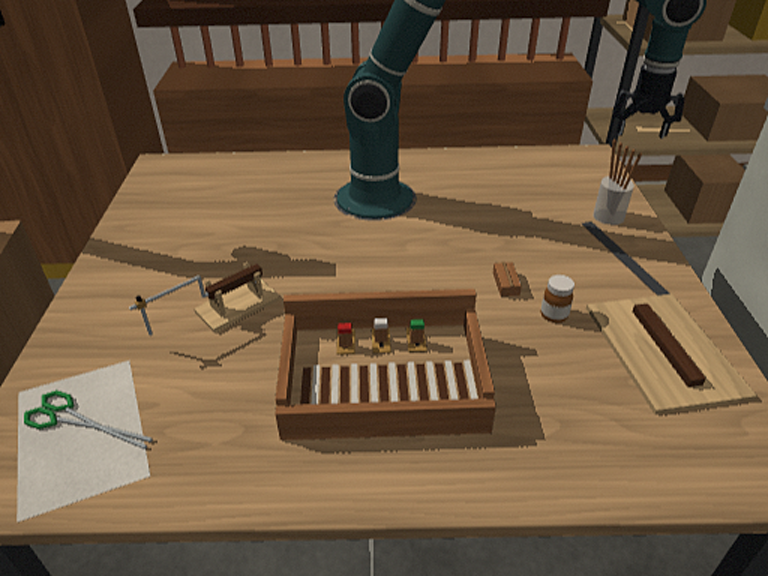

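View pics/top0.png

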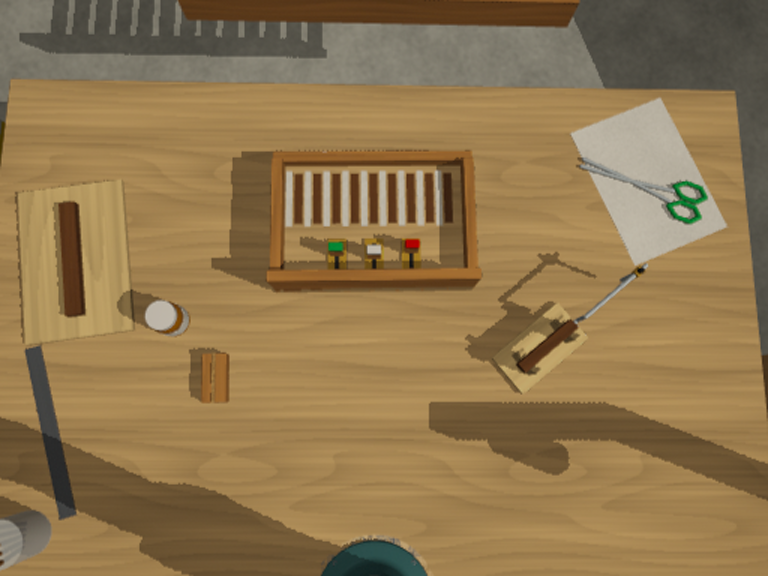

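```bash
cat > fit.py <<'E'
from h import *
from scipy.optimize import minimize
S=4
def boxp(a,b): return np.array([[x,y,z] for x in(a[0],b[0]) for y in(a[1],b[1]) for z in(a[2],b[2])])
def W(P,x,y,yaw,z=0):
    c,s=np.cos(yaw),np.sin(yaw); return P@np.array([[c,s,0],[-s,c,0],[0,0,1]])+[x,y,z]
def rend(cn,boxes,hull=False):
    im=np.zeros((384*S,512*S),np.uint8); pts=[(proj(cn,b)+.5)*S for b in boxes]
    if hull: pts=[np.vstack(pts)]
    for p in pts: cv2.fillConvexPoly(im,cv2.convexHull(p.astype(np.float32)).astype(np.int32),255)
    return cv2.resize(im,(512,384),interpolation=cv2.INTER_AREA)/255.
def hullmask(m):
    n,l,st,_=cv2.connectedComponentsWithStats(m.astype(np.uint8)); k=1+np.argmax(st[1:,4]); o=np.zeros(m.shape,np.uint8)
    cv2.fillConvexPoly(o,cv2.convexHull(np.argwhere(l==k)[:,::-1].astype(np.int32)),1); return o.astype(bool)
def cost(a,b): return 1-np.minimum(a,b).sum()/np.maximum(a,b).sum()
def rodboxes(L):
    h=.004
    return [boxp((-.065,-.011,-.012),(.065,.011,.012)),boxp((.065,-h,-h),(.079,h,h)),boxp((.071,-h,-h),(.079,h,.054)),
      boxp((.071,-h,.046),(.222,h,.054)),boxp((L-h,-h,-.035),(L+h,h,.05)),boxp((L-.009,-.007,.042),(L+.009,.007,.058))]
chestb=[boxp((-.13,-.19,0),(-.11,.19,.125)),boxp((.11,-.19,0),(.13,.19,.075)),boxp((-.13,-.19,0),(.13,-.17,.09)),boxp((-.13,.17,0),(.13,.19,.09))]
E
cat > f1.py <<'E'
from fit import *
np.set_printoptions(precision=4,suppress=True)
C=('scene','top')
M=lambda n:{c:np.load(f'm_{c}_{n}.npy') for c in C}
m={c:hullmask(v) for c,v in M('chest').items()}
def fit(f,x0,d):
    sx=np.vstack([x0]+[np.array(x0)+np.eye(len(x0))[i]*d[i] for i in range(len(x0))])
    return minimize(f,x0,method='Nelder-Mead',options=dict(initial_simplex=sx,maxiter=250,xatol=1e-4,fatol=1e-5))
for cs in (C,('scene',),('top',)):
    r=fit(lambda p:sum(cost(rend(c,[W(b,*p) for b in chestb],True),m[c]) for c in cs),[.65,.03,0],[.03,.03,.1]); print('chest',cs,r.x,r.fun)
m2=M('hook_rod')
p0=at_z('top',365,230,.07); p1=at_z('top',428,180,.1); y0=np.arctan2(p1[1]-p0[1],p1[0]-p0[0]); print(p0,y0)
for cs in (C,('scene',),('top',)):
    r=fit(lambda p:sum(cost(rend(c,[W(b,p[0],p[1],p[2],.07) for b in rodboxes(p[3])]),m2[c]) for c in cs),[p0[0],p0[1],y0,.2],[.01,.01,.05,.006]); print('rod',cs,r.x,r.fun)
for c in C:
    im=np.load(f'{c}0.npy').astype(int); R=(im[...,0]>110)&(im[...,1]<70)&(im[...,2]<70); R[:150]=0;R[260:]=0
    n,l,st,ce=cv2.connectedComponentsWithStats(R.astype(np.uint8)); k=1+np.argmax(st[1:,4]); print(c,'red',st[k],ce[k],at_z(c,*ce[k],.1))
def crop(c,a,b,w,h,s): return cv2.resize(np.load(f'{c}0.npy')[b:b+h,a:a+w,::-1],None,fx=s,fy=s,interpolation=cv2.INTER_CUBIC)
A=crop('scene',82,170,110,60,6); 
B=crop('top',255,145,60,55,6); D=crop('scene',210,205,50,55,6)
o=np.zeros((700,800,3),np.uint8); o[:360,:660]=A; o[365:695,:360]=B; o[365:695,370:670]=D
cv2.imwrite('pics/c.png',cv2.resize(o,None,fx=.857,fy=.857))
E
python3 f1.py
```

```text
chest ('scene', 'top') [0.6947 0.0056 0.0214] 0.07833524677443282
chest ('scene',) [0.7004 0.0066 0.022 ] 0.018373236617412414
chest ('top',) [0.6907 0.0039 0.0156] 0.026232181870067373
[ 0.4541 -0.3153  0.07  ] -0.904062538368068Traceback (most recent call last):
  File "f1.py", line 14, in <module>
    r=fit(lambda p:sum(cost(rend(c,[W(b,p[0],p[1],p[2],.07) for b in rodboxes(p[3])]),m2[c]) for c in cs),[p0[0],p0[1],y0,.2],[.01,.01,.05,.006]); print('rod',cs,r.x,r.fun)
  File "f1.py", line 8, in fit
    return minimize(f,x0,method='Nelder-Mead',options=dict(initial_simplex=sx,maxiter=250,xatol=1e-4,fatol=1e-5))
    res = _minimize_neldermead(fun, x0, args, callback, bounds=bounds,
                               **options)
    fxcc = func(xcc)
    fx = function(np.copy(x), *(wrapper_args + args))
  File "f1.py", line 14, in <lambda>
    r=fit(lambda p:sum(cost(rend(c,[W(b,p[0],p[1],p[2],.07) for b in rodboxes(p[3])]),m2[c]) for c in cs),[p0[0],p0[1],y0,.2],[.01,.01,.05,.006]); print('rod',cs,r.x,r.fun)
                   ~~~^^^^^^^^^^^^^^^^^^^^^^^^^^^^^^^^^^^^^^^^^^^^^^^^^^^^^^^^^^^^
[... 173 characters left out ...]
],p0[1],y0,.2],[.01,.01,.05,.006]); print('rod',cs,r.x,r.fun)
                            ~~~~^^^^^^^^^^^^^^^^^^^^^^^^^^^^^^^^^^^^^^^^^^^^^^^^^^^^^
  File "fit.py", line 8, in rend
    im=np.zeros((384*S,512*S),np.uint8); pts=[(proj(cn,b)+.5)*S for b in boxes]
                                               ~~~~^^^^^^
  File "h.py", line 10, in proj
    f,cx,cy,T=cam(n); P=np.atleast_2d(P); c=(P-T[:3,3])@T[:3,:3]; return np.c_[cx+f*c[:,0]/c[:,2],cy+f*c[:,1]/c[:,2]]
              ~~~^^^
  File "h.py", line 4, in cam
    i=vision.camera_info(n); f=192/np.tan(np.radians(i['vfov'])/2); return f,i['cx'],i['cy'],np.array(i['world_from_camera'])
ValueError: time passes only in moves, steps and waits
```

```bash
sed -i 's/^def cam/import functools\n@functools.cache\ndef cam/' h.py; python3 f1.py
```

```text
chest ('scene', 'top') [0.6947 0.0056 0.0214] 0.07833524677443282
chest ('scene',) [0.7004 0.0066 0.022 ] 0.018373236617412414
chest ('top',) [0.6907 0.0039 0.0156] 0.026232181870067373
[ 0.4541 -0.3153  0.07  ] -0.904062538368068
rod ('scene', 'top') [ 0.454  -0.3146 -0.883   0.2025] 0.6177547571269502
rod ('scene',) [ 0.4625 -0.3151 -0.8762  0.1988] 0.3550765769484808
rod ('top',) [ 0.4521 -0.3131 -0.885   0.2049] 0.158905682242788
scene red [225 215   9   5  39] [229.2564 217.0769] [ 0.6424 -0.0648  0.1   ]
top red [270 159  10   6  48] [274.7083 161.875 ] [ 0.6361 -0.0667  0.1   ]
```

View pics/c.png

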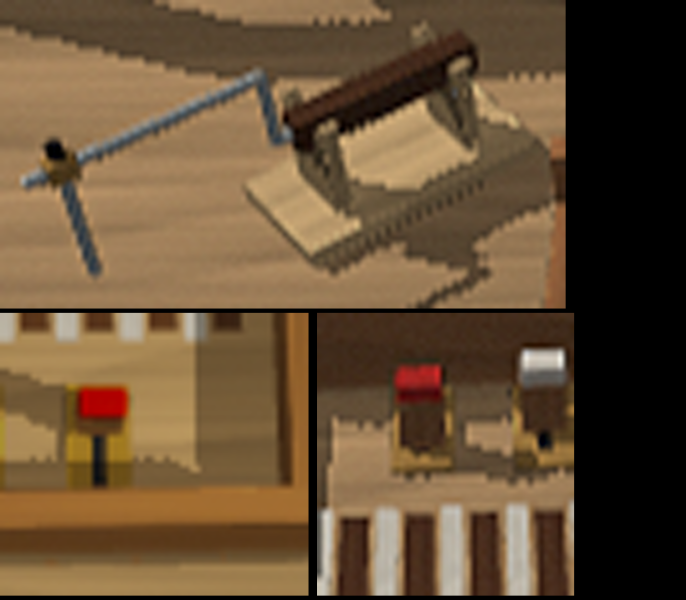

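```bash
cat > f2.py <<'E'
from fit import *
im=np.load('top0.npy').astype(float); g=im.sum(2)
pts=[]
for u in range(15,485,30):
    d=np.gradient(cv2.GaussianBlur(im,(3,3),0)[40:75,u,0]); k=np.argmax(np.abs(d)); pts.append((u,40+k,round(d[k])))
print(pts)
E=[(0,1),(0,2),(0,4),(1,3),(1,5),(2,3),(2,6),(3,7),(4,5),(4,6),(5,7),(6,7)]
def wire(c,bs,crop,s,col):
    a,b,w,h=crop; o=cv2.resize(np.load(f'{c}0.npy')[b:b+h,a:a+w,::-1],None,fx=s,fy=s,interpolation=cv2.INTER_NEAREST)
    for B in bs:
        p=((proj(c,B)+.5-[a,b])*s*16).astype(int)
        for i,j in E: cv2.line(o,tuple(map(int,p[i])),tuple(map(int,p[j])),col,1,cv2.LINE_AA,4)
    return o
if __name__=='__main__':
    pc=(.6947,.0056,.0214); pr=(.454,-.3146,-.883)
    tr=[W(boxp((-.057-.033,-.07-.018,.045),(-.057+.033,-.07+.018,.051)),*pc)]
    bs=[W(b,*pc) for b in chestb]+[W(b,*pr,.07) for b in rodboxes(.2025)]+tr
    a=wire('scene',bs,(85,175,250,120),3,(0,255,0)); b=wire('top',bs,(170,90,270,170),2,(0,255,0))
    a=cv2.resize(a,None,fx=.8,fy=.8,interpolation=cv2.INTER_AREA)
    o=np.zeros((a.shape[0]+b.shape[0],800,3),np.uint8); o[:a.shape[0],:a.shape[1]]=a; o[a.shape[0]:,:b.shape[1]]=b
    print(o.shape); cv2.imwrite('pics/w.png',o[:600])
E
sed -i 's/,175,250,120),3/,178,250,112),3/; s/90,270,170),2/96,270,155),2/' f2.py
python3 f2.py
```

```text
[(15, np.int64(52), 14), (45, np.int64(53), 11), (75, np.int64(53), 12), (105, np.int64(54), 12), (135, np.int64(55), 9), (165, np.int64(55), 11), (195, np.int64(55), 12), (225, np.int64(57), 9), (255, np.int64(56), 10), (285, np.int64(57), 11), (315, np.int64(57), 9), (345, np.int64(58), 15), (375, np.int64(58), 15), (405, np.int64(59), 25), (435, np.int64(59), 28), (465, np.int64(59), 23)]
(579, 800, 3)
```

View pics/w.png

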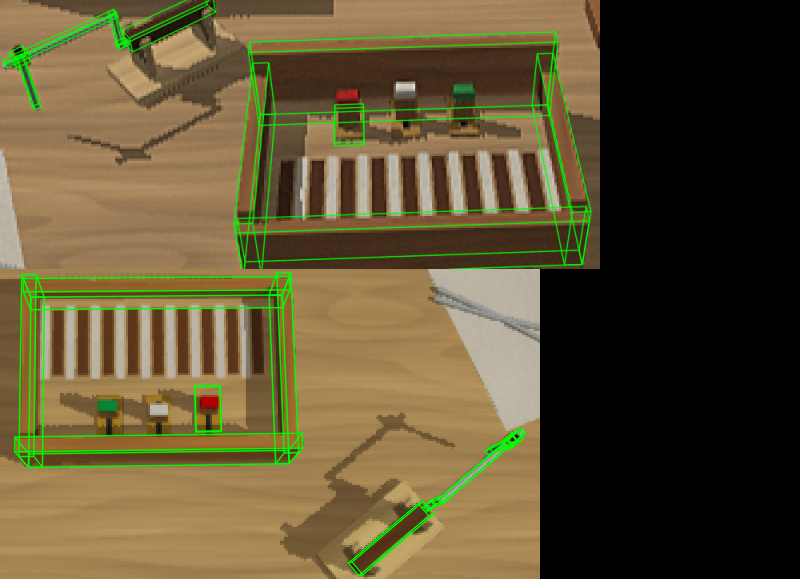

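The top view (4 viewed) gives the rod at about (0.454, -0.314), yaw about -51°. The chest is at about (0.694, 0.005) and the red lever at about (0.636, -0.066). The scene camera reads about 8 mm further out in x, so I'll check both cameras against the gripper once it is near.

Request:
{"method": "step_arm", "body": {
  "series": [
    {"claw": 1,"slide": [0,0,-5],"dr": [0,0,0]},
    {"claw": 1,"slide": [-4.66,-2.71,0],"dr": [0,0,0]},
    {"claw": 1,"slide": [-4.66,-2.71,0],"dr": [0,0,0]},
    {"claw": 1,"slide": [-4.66,-2.71,0],"dr": [0,0,0]},
    {"claw": 1,"slide": [-4.66,-2.71,0],"dr": [0,0,0]},
    {"claw": 1,"slide": [-4.66,-2.71,0],"dr": [0,0,0]},
    {"claw": 1,"slide": [-4.66,-2.71,0],"dr": [0,0,0]},
    {"claw": 1,"slide": [-4.66,-2.71,0],"dr": [0,0,0]},
    {"claw": 1,"slide": [-4.66,-2.71,0],"dr": [0,0,0]},
    {"claw": 1,"slide": [-4.66,-2.71,0],"dr": [0,0,0]}
  ]
}}

```text
time_s: 2.35
position: [0.5017, 0.2992, 0.2956]
eef_rot: [[-0.974, 0.227, 0.0], [0.227, 0.974, 0.001], [-0.0, 0.001, -1.0]]
contact_force: [0.3, 0.2, -0.1]
opening: 1.0
```

Request:
{"method": "step_arm", "body": {
  "series": [
    {"claw": 1,"slide": [-0.9,-5.15,0],"dr": [0,0,0]},
    {"claw": 1,"slide": [-0.9,-5.15,0],"dr": [0,0,0]},
    {"claw": 1,"slide": [-0.9,-5.15,0],"dr": [0,0,0]},
    {"claw": 1,"slide": [-0.9,-5.15,0],"dr": [0,0,0]},
    {"claw": 1,"slide": [-0.9,-5.15,0],"dr": [0,0,0]},
    {"claw": 1,"slide": [-0.9,-5.15,0],"dr": [0,0,0]},
    {"claw": 1,"slide": [-0.9,-5.15,0],"dr": [0,0,0]},
    {"claw": 1,"slide": [-0.9,-5.15,0],"dr": [0,0,0]},
    {"claw": 1,"slide": [-0.9,-5.15,0],"dr": [0,0,0]},
    {"claw": 1,"slide": [-0.9,-5.15,0],"dr": [0,0,0]},
    {"claw": 1,"slide": [-0.9,-5.15,0],"dr": [0,0,0]},
    {"claw": 1,"slide": [-0.9,-5.15,0],"dr": [0,0,0]},
    {"claw": 1,"slide": [0,0,2.5],"dr": [0,0,9.4]},
    {"claw": 1,"slide": [0,0,2.5],"dr": [0,0,9.4]},
    {"claw": 1,"slide": [0,0,2.5],"dr": [0,0,9.4]},
    {"claw": 1,"slide": [0,0,2.5],"dr": [0,0,9.4]}
  ]
}}

```text
time_s: 4.35
position: [0.4657, -0.326, 0.1946]
eef_rot: [[-0.629, 0.777, 0.001], [0.777, 0.629, 0.0], [-0.0, 0.0, -1.0]]
contact_force: [0.3, -0.4, -0.2]
opening: 0.998
```

```bash
cat > look.py <<'E'
from h import *
import sys
np.set_printoptions(precision=4,suppress=True)
k=sys.argv[1]; s=robot.sense(); print(s['time_s'],s['position'],s['eef_rot'],s['q'],s['contact_force'],s['opening'])
P=s['position'];R=s['eef_rot']; out=[]
for c in('scene','top'):
    im=vision.camera(c); np.save(f'{c}{k}.npy',im)
    pts=proj(c,[P,P+R[:,2]*.014]); u,v=pts[0]; print(c,pts)
    a,b=int(np.clip(u-50,0,411)),int(np.clip(v-60,0,283)); print('crop',a,b)
    o=cv2.resize(im[b:b+100,a:a+100,::-1],None,fx=4,fy=4,interpolation=cv2.INTER_CUBIC)
    for p in pts: cv2.circle(o,tuple(((p+.5-[a,b])*4).astype(int).tolist()),3,(255,0,255),1)
    out.append(o)
cv2.imwrite(f'pics/look{k}.png',np.hstack(out))
E
python3 look.py 1
```

```text
4.35 [ 0.4657 -0.326   0.1946] [[-0.6291  0.7773  0.0005]
 [ 0.7773  0.6291  0.    ]
 [-0.0003  0.0004 -1.    ]] [  1.0035  25.6282  39.4786 108.1722 -20.1021  53.227   88.9372] [ 0.3077 -0.3903 -0.2009] 0.9984502288590228
scene [[144.1635 156.7823]
 [144.9647 160.5291]]
crop 94 96
top [[382.1217 221.0392]
 [380.4671 221.6235]]
crop 332 161
```

View pics/look1.png

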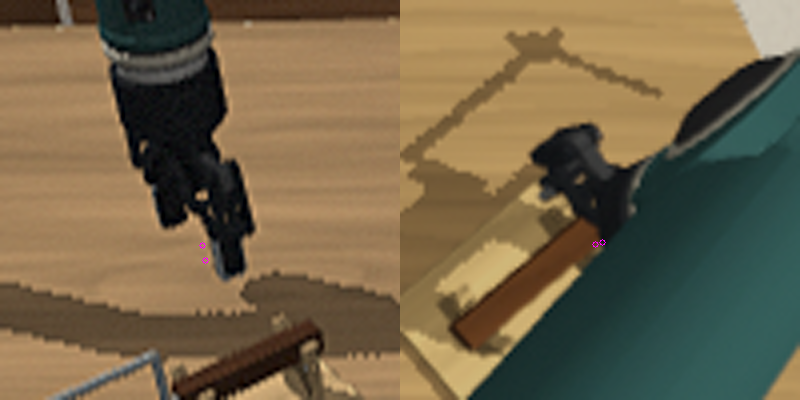

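View 5 (look1): in the scene crop the fingertips straddle the predicted TCP to within about 1 px (scene (144,157)). So both calibrations are usable and the top-weighted rod estimate stands. Descending and closing.

Request:
{"method": "step_arm", "body": {
  "series": [
    {"claw": 1,"slide": [0.1,-0.1,3],"dr": [0,0,0]},
    {"claw": 1,"slide": [0,0,3],"dr": [0,0,0]},
    {"claw": 1,"slide": [0,0,3],"dr": [0,0,0]},
    {"claw": 1,"slide": [0,0,2.5],"dr": [0,0,0]},
    {"claw": 1,"slide": [0,0,1.4],"dr": [0,0,0]},
    {"claw": 1,"slide": [0,0,0],"dr": [0,0,0]}
  ]
}}

```text
time_s: 5.2
position: [0.4642, -0.3259, 0.0663]
eef_rot: [[-0.634, 0.773, -0.0], [0.773, 0.634, 0.0], [0.001, -0.0, -1.0]]
contact_force: [0.5, -1.0, 0.7]
opening: 1.005
```

Request:
{"method": "step_arm", "body": {
  "series": [
    {"claw": 0.15,"slide": [0,0,0],"dr": [0,0,0]},
    {"claw": 0,"slide": [0,0,0],"dr": [0,0,0]},
    {"claw": 0,"slide": [0,0,0],"dr": [0,0,0]},
    {"claw": 0,"slide": [0,0,0],"dr": [0,0,0]},
    {"claw": 0,"slide": [0,0,0],"dr": [0,0,0]},
    {"claw": 0,"slide": [0,0,0],"dr": [0,0,0]}
  ]
}}

```text
time_s: 5.95
position: [0.4647, -0.326, 0.0669]
eef_rot: [[-0.633, 0.774, 0.001], [0.774, 0.633, -0.0], [-0.001, 0.001, -1.0]]
contact_force: [-1.0, 2.6, 6.1]
opening: 0.247
```

```bash
sed -i 's/u-50,0/u-62,0/' look.py; python3 look.py 2; python3 -c "
from plant import robot; print(robot.sense()['moment'])"
```

```text
5.95 [ 0.4647 -0.326   0.0669] [[-0.6334  0.7738  0.0012]
 [ 0.7738  0.6334 -0.0001]
 [-0.0008  0.0009 -1.    ]] [  7.0978  36.2102  32.1572 111.8615 -29.2834  40.0901  96.4985] [-0.9721  2.6211  6.0947] 0.24665215154475315
scene [[151.1417 188.9242]
 [151.8482 192.2363]]
crop 89 128
top [[368.4237 226.2632]
 [367.0909 226.7264]]
crop 306 166
[0.26211303 0.07118885 0.05003167]
```

View pics/look2.png

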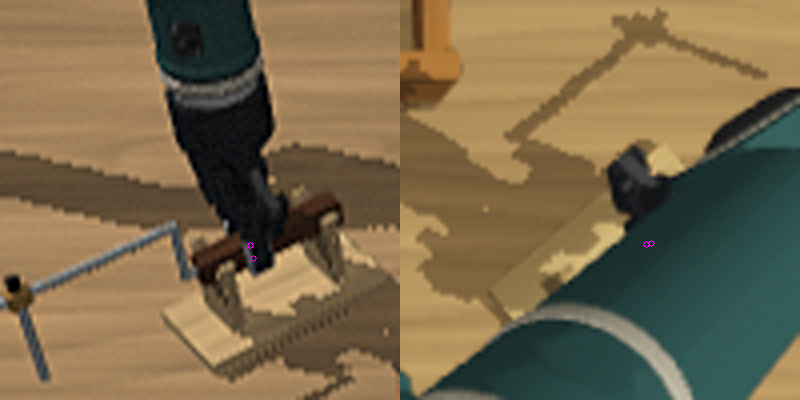

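View 6: the fingers hold the dark handle between the forks (scene about (152,190)), and the opening of 0.247 matches the 22 mm width. Lifting.

Request:
{"method": "step_arm", "body": {
  "series": [
    {"claw": 0,"slide": [0,0,-0.5],"dr": [0,0,0]},
    {"claw": 0,"slide": [0,0,-1],"dr": [0,0,0]},
    {"claw": 0,"slide": [0,0,-2],"dr": [0,0,0]},
    {"claw": 0,"slide": [0,0,-3],"dr": [0,0,0]},
    {"claw": 0,"slide": [0,0,-3],"dr": [0,0,0]},
    {"claw": 0,"slide": [0,0,-3],"dr": [0,0,0]},
    {"claw": 0,"slide": [0,0,-1],"dr": [0,0,0]},
    {"claw": 0,"slide": [0,0,0],"dr": [0,0,0]}
  ]
}}

```text
time_s: 7.05
position: [0.4643, -0.3259, 0.2019]
eef_rot: [[-0.633, 0.774, 0.001], [0.774, 0.633, -0.0], [-0.001, 0.001, -1.0]]
contact_force: [-0.3, 0.4, -2.2]
opening: 0.248
```

Request:
{"method": "step_arm", "body": {
  "series": [
    {"claw": 0,"slide": [3.08,2.97,0],"dr": [0,0,0]},
    {"claw": 0,"slide": [3.08,2.97,0],"dr": [0,0,0]},
    {"claw": 0,"slide": [3.08,2.97,0],"dr": [0,0,0]},
    {"claw": 0,"slide": [3.08,2.97,0],"dr": [0,0,0]},
    {"claw": 0,"slide": [3.08,2.97,0],"dr": [0,0,0]},
    {"claw": 0,"slide": [3.08,2.97,0],"dr": [0,0,0]},
    {"claw": 0,"slide": [0,0,0],"dr": [0,0,-8.64]},
    {"claw": 0,"slide": [0,0,0],"dr": [0,0,-8.64]},
    {"claw": 0,"slide": [0,0,0],"dr": [0,0,-8.64]},
    {"claw": 0,"slide": [0,0,0],"dr": [0,0,-8.64]},
    {"claw": 0,"slide": [0,0,0],"dr": [0,0,-8.64]},
    {"claw": 0,"slide": [0,0,0],"dr": [0,0,-8.64]},
    {"claw": 0,"slide": [0,0,0],"dr": [0,0,0]},
    {"claw": 0,"slide": [0,0,0],"dr": [0,0,0]}
  ]
}}

```text
time_s: 8.8
position: [0.4846, -0.0701, 0.2006]
eef_rot: [[-1.0, -0.017, -0.001], [-0.017, 1.0, -0.0], [0.001, -0.0, -1.0]]
contact_force: [0.9, -0.5, -1.6]
opening: 0.248
```

```bash
cat > look3.py <<'E'
from fit import *
import sys
np.set_printoptions(precision=4,suppress=True)
k=sys.argv[1]; s=robot.sense(); P=s['position'];R=s['eef_rot']; print(s['time_s'],P,R[:,0],s['contact_force'])
h=-R[:,0]; yaw=np.arctan2(h[1],h[0]); o=P-.0153*h; out=[]
tb=[W(boxp((-.008,-.013,.051),(.008,.013,.101)),.637,-.066,.02)]
E=[(0,1),(0,2),(0,4),(1,3),(1,5),(2,3),(2,6),(3,7),(4,5),(4,6),(5,7),(6,7)]
for c in('scene','top'):
    im=vision.camera(c); np.save(f'{c}{k}.npy',im); bs=[W(b,o[0],o[1],yaw,P[2]+.003) for b in rodboxes(.2025)]+tb
    u,v=proj(c,h*.15+P)[0]; a,b=int(u-50),int(v-(62 if c=='scene' else 75)); S=4; w=100;hh=130; print('crop',c,a,b)
    raw=cv2.resize(im[b:b+hh,a:a+w,::-1],None,fx=S,fy=S,interpolation=cv2.INTER_CUBIC); q=raw.copy()
    for B in bs:
        p=((proj(c,B)+.5-[a,b])*S*16).astype(int)
        for i,j in E: cv2.line(q,tuple(p[i].tolist()),tuple(p[j].tolist()),(0,255,0),1,cv2.LINE_AA,4)
    out+=[q]
cv2.imwrite(f'pics/l{k}.png',np.hstack(out))
E
python3 look3.py 3
```

```text
8.8 [ 0.4846 -0.0701  0.2006] [-0.9999 -0.0169  0.0014] [ 0.8924 -0.4766 -1.5538]
crop scene 176 126
crop top 227 78
```

View pics/l3.png

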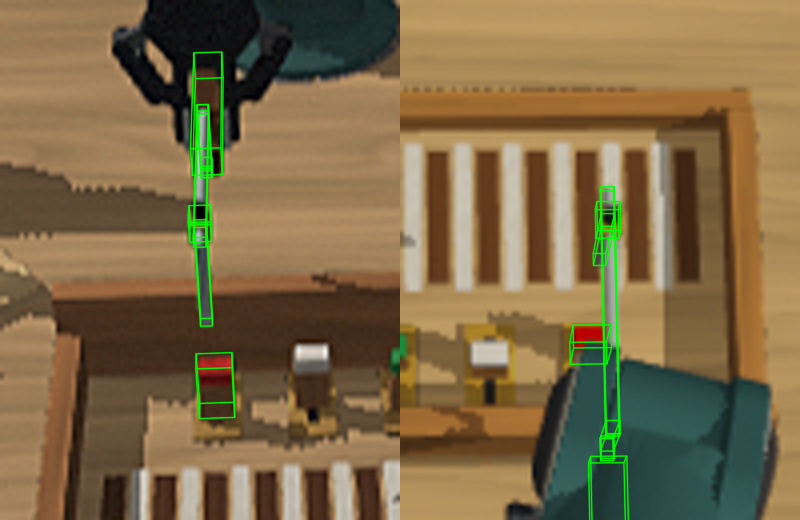

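View 7: the wire models of rod and lever lie on their pictures in both cameras. The rod axis is on the lever's y and the leg is about 22 mm beyond its back face. I'll shift back 10 mm for elbow/board clearance, then lower.

Request:
{"method": "step_arm", "body": {
  "series": [
    {"claw": 0,"slide": [1,0,0],"dr": [0,0,0]},
    {"claw": 0,"slide": [0,0,2.5],"dr": [0,0,0]},
    {"claw": 0,"slide": [0,0,2.5],"dr": [0,0,0]},
    {"claw": 0,"slide": [0,0,2.5],"dr": [0,0,0]},
    {"claw": 0,"slide": [0,0,2],"dr": [0,0,0]},
    {"claw": 0,"slide": [0,0,0.8],"dr": [0,0,0]},
    {"claw": 0,"slide": [0,0,0],"dr": [0,0,0]},
    {"claw": 0,"slide": [0,0,0],"dr": [0,0,0]}
  ]
}}

```text
time_s: 9.9
position: [0.4756, -0.0703, 0.099]
eef_rot: [[-1.0, -0.02, 0.001], [-0.02, 1.0, 0.0], [-0.001, 0.0, -1.0]]
contact_force: [0.4, 0.1, -2.2]
opening: 0.247
```

```bash
python3 look3.py 4
```

```text
9.9 [ 0.4756 -0.0703  0.099 ] [-0.9998 -0.0195 -0.0015] [ 0.4157  0.1051 -2.2079]
crop scene 178 151
crop top 224 90
```

View pics/l4.png

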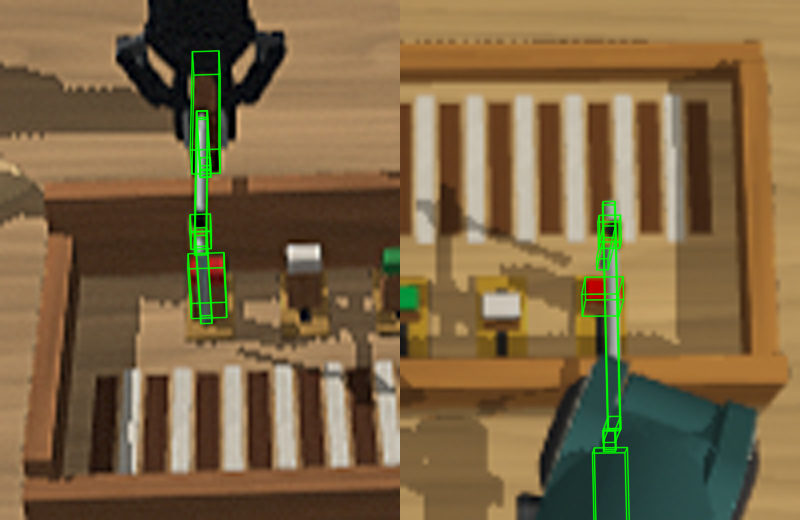

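View 8: the leg is down behind the red lever (scene crop leg tip about (206,320)) and clear of the ivory one. Pulling in small steps.

Request:
{"method": "step_arm", "body": {
  "series": [
    {"claw": 0,"slide": [0.4,0,0],"dr": [0,0,0]},
    {"claw": 0,"slide": [0.4,0,0],"dr": [0,0,0]},
    {"claw": 0,"slide": [0.2,0,0],"dr": [0,0,0]},
    {"claw": 0,"slide": [0.2,0,0],"dr": [0,0,0]},
    {"claw": 0,"slide": [0.2,0,0],"dr": [0,0,0]},
    {"claw": 0,"slide": [0.2,0,0],"dr": [0,0,0]},
    {"claw": 0,"slide": [0.2,0,0],"dr": [0,0,0]}
  ]
}}

```text
time_s: 10.88
position: [0.4576, -0.0706, 0.0985]
eef_rot: [[-1.0, -0.02, 0.001], [-0.02, 1.0, -0.0], [-0.001, -0.0, -1.0]]
contact_force: [4.1, 0.4, -2.8]
opening: 0.247
```

Request:
{"method": "step_arm", "body": {
  "series": [
    {"claw": 0,"slide": [0.2,0,0],"dr": [0,0,0]},
    {"claw": 0,"slide": [0.2,0,0],"dr": [0,0,0]},
    {"claw": 0,"slide": [0.2,0,0],"dr": [0,0,0]},
    {"claw": 0,"slide": [0.2,0,0],"dr": [0,0,0]}
  ]
}}

```text
time_s: 11.38
position: [0.4491, -0.0707, 0.0984]
eef_rot: [[-1.0, -0.02, 0.0], [-0.02, 1.0, 0.0], [-0.0, 0.0, -1.0]]
contact_force: [3.8, 0.8, -2.8]
opening: 0.248
```

Request:
{"method": "step_arm", "body": {
  "series": [
    {"claw": 0,"slide": [0.2,0,0],"dr": [0,0,0]},
    {"claw": 0,"slide": [0.2,0,0],"dr": [0,0,0]},
    {"claw": 0,"slide": [0.1,0,0],"dr": [0,0,0]},
    {"claw": 0,"slide": [0.1,0,0],"dr": [0,0,0]}
  ]
}}

```text
time_s: 11.88
position: [0.443, -0.0709, 0.0983]
eef_rot: [[-1.0, -0.02, 0.0], [-0.02, 1.0, -0.0], [-0.0, -0.0, -1.0]]
contact_force: [4.7, 0.7, -2.5]
opening: 0.252
```

Request:
{"method": "step_arm", "body": {
  "series": [
    {"claw": 0,"slide": [0.1,0,0],"dr": [0,0,0]},
    {"claw": 0,"slide": [0.1,0,0],"dr": [0,0,0]}
  ]
}}

```text
time_s: 12.12
position: [0.4411, -0.0709, 0.0983]
eef_rot: [[-1.0, -0.02, 0.0], [-0.02, 1.0, 0.0], [-0.0, 0.0, -1.0]]
contact_force: [3.5, 0.1, -2.7]
opening: 0.249
```

Request:
{"method": "step_arm", "body": {
  "series": [
    {"claw": 0,"slide": [0.1,0,0],"dr": [0,0,0]},
    {"claw": 0,"slide": [0.1,0,0],"dr": [0,0,0]}
  ]
}}

```text
time_s: 12.38
position: [0.439, -0.0709, 0.0983]
eef_rot: [[-1.0, -0.02, 0.0], [-0.02, 1.0, -0.0], [-0.0, -0.0, -1.0]]
contact_force: [4.8, 0.3, -2.9]
opening: 0.25
```

Request:
{"method": "step_arm", "body": {
  "series": [
    {"claw": 0,"slide": [0.1,0,0],"dr": [0,0,0]},
    {"claw": 0,"slide": [0.1,0,0],"dr": [0,0,0]}
  ]
}}

```text
time_s: 12.62
position: [0.437, -0.071, 0.0983]
eef_rot: [[-1.0, -0.02, 0.0], [-0.02, 1.0, 0.0], [-0.0, 0.0, -1.0]]
contact_force: [3.8, 0.3, -2.5]
opening: 0.247
```

Request:
{"method": "step_arm", "body": {
  "series": [
    {"claw": 0,"slide": [0.1,0,0],"dr": [0,0,0]}
  ]
}}

```text
time_s: 12.75
position: [0.436, -0.071, 0.0983]
eef_rot: [[-1.0, -0.02, 0.0], [-0.02, 1.0, 0.0], [-0.0, 0.0, -1.0]]
contact_force: [3.7, 0.4, -1.7]
opening: 0.245
```

Request:
{"method": "step_arm", "body": {
  "series": [
    {"claw": 0,"slide": [0.1,0,0],"dr": [0,0,0]}
  ]
}}

```text
time_s: 12.88
position: [0.435, -0.071, 0.0983]
eef_rot: [[-1.0, -0.02, 0.0], [-0.02, 1.0, 0.0], [-0.0, 0.0, -1.0]]
contact_force: [3.2, 0.2, -2.5]
opening: 0.245
```

Request:
{"method": "step_arm", "body": {
  "series": [
    {"claw": 0,"slide": [0.1,0,0],"dr": [0,0,0]}
  ]
}}

```text
time_s: 13.0
position: [0.4345, -0.071, 0.0984]
eef_rot: [[-1.0, -0.02, 0.001], [-0.02, 1.0, -0.0], [-0.001, -0.0, -1.0]]
contact_force: [6.5, 0.9, -3.0]
opening: 0.247
```

Request:
{"method": "step_arm", "body": {
  "series": [
    {"claw": 0,"slide": [0.1,0,0],"dr": [0,0,0]}
  ]
}}

```text
time_s: 13.12
position: [0.4343, -0.0711, 0.0986]
eef_rot: [[-1.0, -0.02, 0.003], [-0.02, 1.0, -0.0], [-0.003, -0.0, -1.0]]
contact_force: [8.4, -0.5, -4.3]
opening: 0.25
```

Request:
{"method": "step_arm", "body": {
  "series": [
    {"claw": 0,"slide": [0.1,0,0],"dr": [0,0,0]}
  ]
}}

```text
time_s: 13.25
position: [0.4341, -0.0711, 0.0987]
eef_rot: [[-1.0, -0.02, 0.004], [-0.02, 1.0, -0.001], [-0.004, -0.001, -1.0]]
contact_force: [10.1, 1.1, -4.6]
opening: 0.247
```

The lever has met its stop, at about 2 N per commanded mm. Holding near 10 N.

Request:
{"method": "step_arm", "body": {
  "series": [
    {"claw": 0,"slide": [0.02,0,0],"dr": [0,0,0]},
    {"claw": 0,"slide": [0,0,0],"dr": [0,0,0]},
    {"claw": 0,"slide": [0,0,0],"dr": [0,0,0]}
  ]
}}

```text
time_s: 13.62
position: [0.4341, -0.0711, 0.0988]
eef_rot: [[-1.0, -0.02, 0.004], [-0.02, 1.0, -0.001], [-0.004, -0.001, -1.0]]
contact_force: [10.2, 0.3, -5.1]
opening: 0.248
```

Request:
{"method": "step_arm", "body": {
  "series": [
    {"claw": 0,"slide": [0,0,0],"dr": [0,0,0]},
    {"claw": 0,"slide": [0,0,0],"dr": [0,0,0]},
    {"claw": 0,"slide": [0,0,0],"dr": [0,0,0]},
    {"claw": 0,"slide": [0,0,0],"dr": [0,0,0]}
  ]
}}

```text
time_s: 14.12
position: [0.4341, -0.0711, 0.0988]
eef_rot: [[-1.0, -0.02, 0.004], [-0.02, 1.0, -0.001], [-0.004, -0.001, -1.0]]
contact_force: [10.3, -0.6, -5.5]
opening: 0.249
```

Request:
{"method": "step_arm", "body": {
  "series": [
    {"claw": 0,"slide": [0,0,0],"dr": [0,0,0]},
    {"claw": 0,"slide": [0,0,0],"dr": [0,0,0]},
    {"claw": 0,"slide": [0,0,0],"dr": [0,0,0]},
    {"claw": 0,"slide": [0,0,0],"dr": [0,0,0]}
  ]
}}

```text
time_s: 14.62
position: [0.4341, -0.0711, 0.0988]
eef_rot: [[-1.0, -0.02, 0.004], [-0.02, 1.0, -0.001], [-0.004, -0.001, -1.0]]
contact_force: [10.2, -0.6, -5.6]
opening: 0.25
```

Request:
{"method": "step_arm", "body": {
  "series": [
    {"claw": 0,"slide": [-0.4,0,0],"dr": [0,0,0]},
    {"claw": 0,"slide": [-0.5,0,0],"dr": [0,0,0]},
    {"claw": 0,"slide": [-0.6,0,0],"dr": [0,0,0]},
    {"claw": 0,"slide": [0,0,0],"dr": [0,0,0]},
    {"claw": 0,"slide": [0,0,-1.2],"dr": [0,0,0]},
    {"claw": 0,"slide": [0,0,-3],"dr": [0,0,0]},
    {"claw": 0,"slide": [0,0,-3],"dr": [0,0,0]},
    {"claw": 0,"slide": [0,0,-3],"dr": [0,0,0]},
    {"claw": 0,"slide": [0,0,0],"dr": [0,0,0]},
    {"claw": 0,"slide": [0,0,0],"dr": [0,0,0]}
  ]
}}

```text
time_s: 15.88
position: [0.4462, -0.0706, 0.2]
eef_rot: [[-1.0, -0.02, -0.001], [-0.02, 1.0, 0.0], [0.001, 0.0, -1.0]]
contact_force: [0.3, 0.3, -2.3]
opening: 0.243
```

```bash
sed -i 's/,.637,-.066,/,.6085,-.0665,/' look3.py; python3 look3.py 5
```

```text
15.875 [ 0.4462 -0.0706  0.2   ] [-0.9998 -0.0198  0.0006] [ 0.2697  0.2601 -2.3068]
crop scene 177 117
crop top 227 93
```

View pics/l5.png

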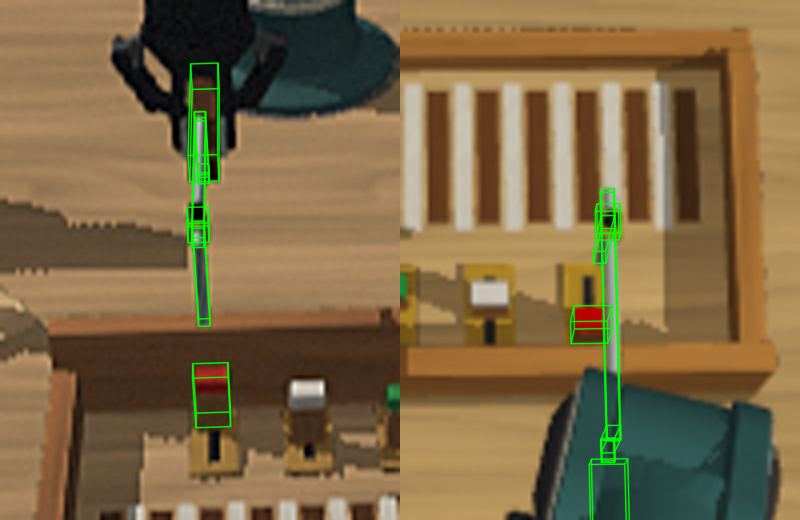

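View 9: the red lever now stands at the front end of its plate. The wire model at x = 0.6085 matches, about 28 mm of travel, and the ivory and green levers haven't moved. Returning the rod.

Request:
{"method": "step_arm", "body": {
  "series": [
    {"claw": 0,"slide": [0,0,0],"dr": [0,0,8.64]},
    {"claw": 0,"slide": [0,0,0],"dr": [0,0,8.64]},
    {"claw": 0,"slide": [0,0,0],"dr": [0,0,8.64]},
    {"claw": 0,"slide": [0,0,0],"dr": [0,0,8.64]},
    {"claw": 0,"slide": [0,0,0],"dr": [0,0,8.64]},
    {"claw": 0,"slide": [0,0,0],"dr": [0,0,8.64]},
    {"claw": 0,"slide": [-3.49,-2.455,0],"dr": [0,0,0]},
    {"claw": 0,"slide": [-3.49,-2.455,0],"dr": [0,0,0]},
    {"claw": 0,"slide": [-3.49,-2.455,0],"dr": [0,0,0]},
    {"claw": 0,"slide": [-3.49,-2.455,0],"dr": [0,0,0]},
    {"claw": 0,"slide": [-3.49,-2.455,0],"dr": [0,0,0]},
    {"claw": 0,"slide": [-3.49,-2.455,0],"dr": [0,0,0]},
    {"claw": 0,"slide": [0,0,0],"dr": [0,0,0]},
    {"claw": 0,"slide": [0,0,0],"dr": [0,0,0]}
  ]
}}

```text
time_s: 17.73
position: [0.4648, -0.3254, 0.199]
eef_rot: [[-0.633, 0.774, -0.002], [0.774, 0.633, 0.001], [0.003, -0.001, -1.0]]
contact_force: [0.8, 0.5, -2.7]
opening: 0.249
```

Run:
```python
from fit import *
np.set_printoptions(precision=4,suppress=True)
s=robot.sense(); P,R=s['position'],s['eef_rot']; print(P,R,s['contact_force'])
d=np.array([.4647,-.326,.067])-P; print('tool delta cm',R.T@d*100, 'yaw err',np.degrees(np.arctan2(.774,-.6333)-np.arctan2(R[1,0],R[0,0])))
# in-hand pitch/slip from silhouette
def rb(x,pitch): 
    c,n=np.cos(pitch),np.sin(pitch); h=-R[:,0]; yaw=np.arctan2(h[1],h[0]); o=P-.0153*h
    M=np.array([[c,0,-n],[0,1,0],[n,0,c]]); return [W((b+[x-.0153,0,0])@M.T+[.0153,0,0],o[0],o[1],yaw,P[2]+.003) for b in rodboxes(.2025)[3:5]]
for c in('scene','top'):
    im=vision.camera(c); r=vision.silhouettes('hook_rod',c)
    if not r: continue
    m=r[0]['pixels'].copy(); p=proj(c,W(np.array([[.085,0,.05],[.24,0,.05],[.2,0,-.045]]),*(P-.0153*-R[:,0])[:2],np.arctan2(-R[1,0],-R[0,0]),P[2]+.003))
    a=p.min(0).astype(int)-3;b=p.max(0).astype(int)+4; k=np.zeros_like(m);k[a[1]:b[1],a[0]:b[0]]=1
    best=min((cost(rend(c,rb(x,t))*k,m&k),x,t) for x in np.arange(-.006,.0061,.002) for t in np.radians(np.arange(-6,6.1,1)))
    print(c,best[0],best[1],np.degrees(best[2]))
```

```text
[ 0.4648 -0.3254  0.199 ] [[-0.6329  0.7742 -0.0024]
 [ 0.7742  0.6329  0.0014]
 [ 0.0026 -0.001  -1.    ]] [ 0.8091  0.5403 -2.6768]
tool delta cm [-0.0752 -0.0334 13.1998] yaw err 0.02393843604231457
top 0.7473125176386074 0.006 6.000000000000001
```

Request:
{"method": "step_arm", "body": {
  "series": [
    {"claw": 0,"slide": [-0.08,-0.03,3],"dr": [0,0,0]},
    {"claw": 0,"slide": [0,0,3],"dr": [0,0,0]},
    {"claw": 0,"slide": [0,0,3],"dr": [0,0,0]},
    {"claw": 0,"slide": [0,0,1],"dr": [0,0,0]},
    {"claw": 0,"slide": [0,0,0],"dr": [0,0,0]}
  ]
}}

```text
time_s: 18.55
position: [0.4658, -0.3266, 0.1003]
eef_rot: [[-0.634, 0.774, -0.0], [0.774, 0.634, 0.0], [0.0, -0.0, -1.0]]
contact_force: [-0.8, 0.1, -1.7]
opening: 0.248
```

```bash
python3 look.py 6
```

```text
18.55 [ 0.4658 -0.3266  0.1003] [[-0.6336  0.7736 -0.0004]
 [ 0.7736  0.6336  0.0003]
 [ 0.0005 -0.0002 -1.    ]] [  5.0687  33.5437  34.8144 111.1072 -27.1693  43.6934  94.8528] [-0.7533  0.0896 -1.7196] 0.24831547796026632
scene [[149.1638 181.0855]
 [149.8976 184.5001]]
crop 87 121
top [[371.9358 224.6827]
 [370.5252 225.1849]]
crop 309 164
```

View pics/look6.png

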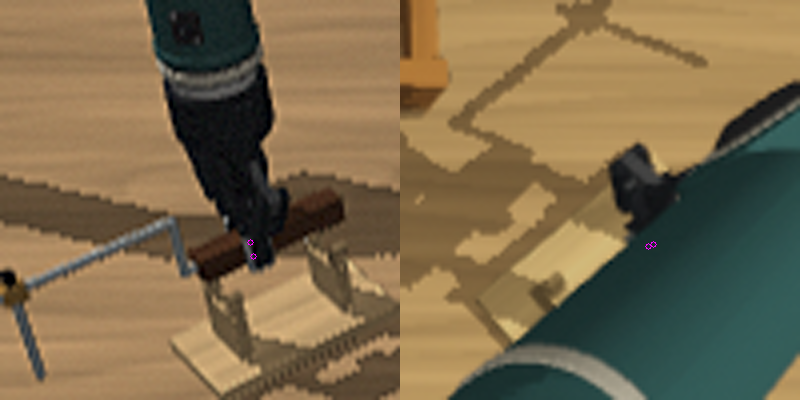

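View 10: the rod hangs level over the notches, with the same slope as when it lay there. Lowering the last 33 mm.

Request:
{"method": "step_arm", "body": {
  "series": [
    {"claw": 0,"slide": [0.1,-0.05,0.8],"dr": [0,0,0]},
    {"claw": 0,"slide": [0,0,0.8],"dr": [0,0,0]},
    {"claw": 0,"slide": [0,0,0.8],"dr": [0,0,0]},
    {"claw": 0,"slide": [0,0,0.5],"dr": [0,0,0]},
    {"claw": 0,"slide": [0,0,0.2],"dr": [0,0,0]},
    {"claw": 0,"slide": [0,0,0],"dr": [0,0,0]}
  ]
}}

```text
time_s: 19.4
position: [0.4647, -0.3265, 0.0691]
eef_rot: [[-0.633, 0.774, -0.0], [0.774, 0.633, 0.0], [0.0, -0.0, -1.0]]
contact_force: [-0.0, 1.3, -2.7]
opening: 0.248
```

Request:
{"method": "step_arm", "body": {
  "series": [
    {"claw": 0,"slide": [0,0,0.1],"dr": [0,0,0]},
    {"claw": 0,"slide": [0,0,0.1],"dr": [0,0,0]},
    {"claw": 0,"slide": [0,0,0],"dr": [0,0,0]}
  ]
}}

```text
time_s: 19.77
position: [0.4647, -0.3265, 0.0673]
eef_rot: [[-0.633, 0.774, 0.0], [0.774, 0.633, 0.0], [-0.0, 0.0, -1.0]]
contact_force: [-0.3, -0.5, -1.6]
opening: 0.25
```

Request:
{"method": "step_arm", "body": {
  "series": [
    {"claw": 0,"slide": [0,0,0.05],"dr": [0,0,0]},
    {"claw": 0,"slide": [0,0,0.05],"dr": [0,0,0]},
    {"claw": 0,"slide": [0,0,0],"dr": [0,0,0]}
  ]
}}

```text
time_s: 20.15
position: [0.4648, -0.3265, 0.067]
eef_rot: [[-0.633, 0.774, 0.001], [0.774, 0.633, 0.0], [-0.0, 0.001, -1.0]]
contact_force: [-2.9, 1.1, 5.7]
opening: 0.246
```

Seated: the force has reversed to +5.7 N, as at the grasp. Releasing and backing off.

Request:
{"method": "step_arm", "body": {
  "series": [
    {"claw": 0.4,"slide": [0,0,0],"dr": [0,0,0]},
    {"claw": 0.8,"slide": [0,0,0],"dr": [0,0,0]},
    {"claw": 0.8,"slide": [0,0,0],"dr": [0,0,0]},
    {"claw": 0.8,"slide": [0,0,0],"dr": [0,0,0]},
    {"claw": 0.8,"slide": [0,0,-1],"dr": [0,0,0]},
    {"claw": 0.8,"slide": [0,0,-3],"dr": [0,0,0]},
    {"claw": 0.8,"slide": [0,0,-4],"dr": [0,0,0]},
    {"claw": 0.8,"slide": [0,0,-5],"dr": [0,0,0]},
    {"claw": 0.8,"slide": [3,3,-3],"dr": [0,0,0]},
    {"claw": 0.8,"slide": [3,4,0],"dr": [0,0,0]},
    {"claw": 0.8,"slide": [3,4,0],"dr": [0,0,0]},
    {"claw": 0.8,"slide": [3,4,0],"dr": [0,0,0]},
    {"claw": 0.8,"slide": [3,4,0],"dr": [0,0,0]},
    {"claw": 0.8,"slide": [3,4,0],"dr": [0,0,0]},
    {"claw": 0.8,"slide": [0,0,0],"dr": [0,0,0]},
    {"claw": 0.8,"slide": [0,0,0],"dr": [0,0,0]}
  ]
}}

```text
time_s: 22.15
position: [0.5286, -0.0422, 0.2267]
eef_rot: [[-0.633, 0.774, 0.0], [0.774, 0.633, -0.0], [-0.001, 0.0, -1.0]]
contact_force: [0.2, -0.9, 0.1]
opening: 0.798
```

Run:
```python
from h import *
o=[]
s=robot.sense(); print(s['time_s'],s['position'],s['contact_force'])
for c in('scene','top'):
    im=vision.camera(c); np.save(f'{c}7.npy',im); d=np.abs(im.astype(int)-np.load(f'{c}0.npy')).sum(2)
    a,b=(85,170) if c=='scene' else (235,95)
    w,h=(200,100) if c=='scene' else (200,170)
    o.append(np.hstack([cv2.resize(x[b:b+h,a:a+w],(400,2*h),interpolation=cv2.INTER_CUBIC) for x in (im[:,:,::-1],np.repeat(np.clip(d,0,255)[...,None],3,2).astype(np.uint8))]))
cv2.imwrite('pics/end.png',np.vstack(o))
```

```text
22.15 [ 0.52860734 -0.04218026  0.22671726] [ 0.23231665 -0.94498119  0.0744789 ]
```

View pics/end.png

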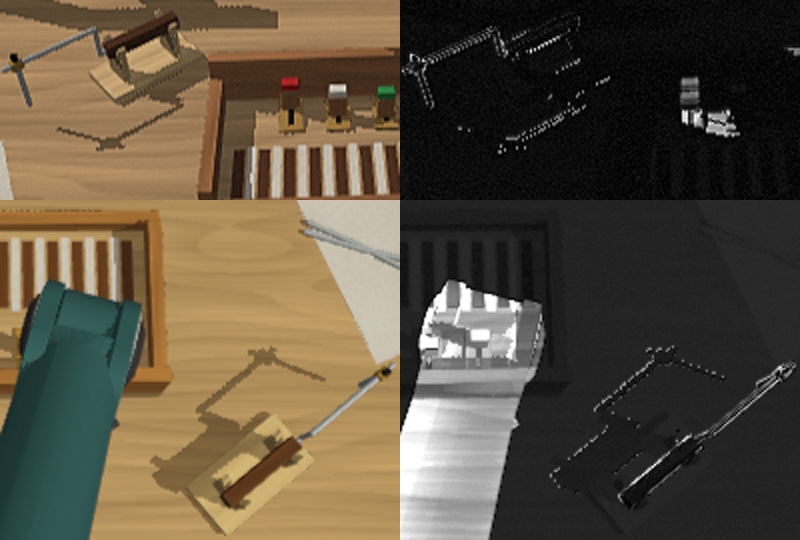

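View 11: the rod lies in both notches, hook down, within about 1 px of where it started. In the scene camera, of the levers only the red one shows a change.

```bash
python3 -c "
from plant import robot; print(robot.hand_in())"
```

```text
the job is handed in; nothing more can be done
None
```

The red lever is drawn home and seated, and the rod is back in its cradle, hook down and released. I handed the job in at about 22 s; the hand-in gave no verdict.

- **Drawing the lever:** I gripped the rod at its handle, reached over the front board and hooked it behind the red lever. Friction was about 4 N on the way. The stop came after about 28 mm of travel, where the force rose sharply while the arm barely moved.
- **Seating pull:** I held about 10.2 N for 1.4 s. The highest pull I read was 10.3 N, but force is only reported at the end of each move call.
- **Final checks:**
  - The rod lies in both notches within about 1 px (3 mm) of its starting place.
  - In the last scene-camera picture, the ivory and green levers are unchanged and the red one stands at home.
  - The gripper is clear, with contact force about zero.

**Disagreements and gaps:**
- The two cameras differed by 6–10 mm in x. I weighted the top camera, and the contact point and stop agreed with it.
- My automatic check for the rod slipping in the grip gave nothing usable. I judged it by eye from the rod's slope instead.
- In the last top picture the arm hid the levers, so their final state rests on the scene camera and the earlier pictures.
- The final crops left out the glue jar and clamp block. The arm was not near them at rod or chest height.

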